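# Load a saw blade into the inspection stand and hold the loupe arm at its mark

### The job

Slide the blade carrier, with the saw blade lying on it, fully home into the slotted bay of the inspection stand, keeping the gripper off the blade. Then pinch the grip of the loupe arm so that its lock button is squeezed in, draw the arm out to its 100 mm mark and finish while holding it there, grip still squeezed, so the teeth can be examined; let go and its spring pulls it back. Leave the other things on the bench where they are.

Things in the scene. Friction and masses are not known exactly. Their poses are not given: they have to be found in the camera images.
- stand: Fixed inspection stand on the bench. Origin on the bench top at the centre of its slotted blade bay. The bay opens to the stand's +y, so the carrier slides in along -y; z up. The bay's floor is the bench top; two aluminium rails, 21 mm high, leave 186 mm between them (x -93 to 93 mm). At the closed end stand a cream column and a square sleeve with the loupe arm.
- bay_mouth (a point): Middle of the mouth of the bay, on the bench, 70 mm to +y of the stand's origin. The rails run from y = -110 to 70 mm of the stand, then flare outwards to about 104 mm half width at y = 95 mm. Lips over the slot (underside 15 mm above the bench, y -110 to 60 mm) reach in to x = -85 and 85 mm.
- end_stop (a point): Middle of the face of the aluminium end stop bar (21 mm high) that closes the bay, 90 mm to -y of the stand's origin.
- sleeve_mouth (a point): Middle of the mouth of the cream square sleeve (30 x 30 mm, 100 mm above the bench at its axis), 240 mm to -y of the stand's origin; the sleeve runs back to y = -420 mm on a column. The loupe arm slides out of it to +y, over the bay. Steel keeper of the lock beside the arm: x 15 to 33 mm, y -270 to -198 mm of the stand, 92 to 108 mm above the bench.
- carrier: Loose white plastic tray, 0.36 to 0.56 kg: plate 180 x 180 x 12 mm, origin at the centre of its underside, centre pin 19 mm across, 28 mm high. On its +y side an upright handle block centred at x = 0, y = 125 mm: 40 mm in x, 16 mm in y, 12 to 62 mm above the bench. Home in the bay its origin and axes meet the stand's. Starts flat on the bench before the mouth, handle away from it.
- loupe_arm (a joint): How far the loupe arm is drawn out along the stand's +y, in m: 0 parked (locked), at most 0.13. A white scale on top of its dark 16 mm square bar has a thin short line every 10 mm and a bold line right across at 0, 50 and 100 mm; the line at the sleeve's mouth is the reading: 100 mm = 0.100 = third bold line. A spring pulls it back with 5.5 to 6.5 N; friction is small.
- lock_button (a joint): Lock button on the grip's +x side (stand's axes), a steel disc 20 mm across: 0 out (locked), 0.007 m fully pressed, moving along the stand's -x. 1 N starts it, 3.5 N presses it fully; the arm is free from about 0.004. The lock acts only in the parked position and snaps in again if the arm goes back.
- loupe_unit: The loupe arm: bar, loupe and black upright grip. Origin under the grip on the bar's axis, 100 mm above the bench; parked at x = 0, y = -220 mm of the stand, axes parallel to the stand's. Block x -15 to 9 mm, 24 mm in y, top 166 mm above the bench; button face at x = 24 mm (pressed: 17 mm). Pinch it across x from above, one finger on the button: 39 mm wide, 32 mm squeezed.
- blade: Loose circular saw blade, steel, 160 mm over the teeth, 4 mm thick at the teeth, bore 22 mm, about 0.4 kg, lying flat on the carrier with its bore over the pin. Origin at the centre of its underside, 12 mm above the carrier's underside; z up.
- grip_mid (a point): Point to pinch on the grip: the height of the button's centre (147 mm above the bench), midway across the squeezed grip (1 mm to +x of the loupe unit's origin).
- loupe (a point): Centre of the round loupe (40 mm in diameter, height 78 to 108 mm above the bench), fixed to the arm 45 mm in front (+y) of the grip.
- arbor_wrench: Bystander: steel wrench, 180 mm long, lying on the bench; origin at its middle.
- spray_can: Bystander: grey can with a white cap, 52 mm in diameter, 160 mm high; origin at the centre of its underside.
- push_block: Bystander: wooden push block with a grip on top, 160 x 70 mm, 68 mm high; origin at the centre of its underside.
Mind the look-alikes: they are no part of the job. What is meant by the blade is not blue, pink or turquoise, and is the smaller of those in its own colour.

How it is judged:
By the outcome, as a careful person would: the job done as asked, in the order asked, and still so for the second after the job is handed in, while the arm keeps its last pose, push and grip.
It also fails if it takes over 54 s, if anything falls off the work surface, if the arm or the gripper's body presses on something with over 40 N, if the wrist force passes 120 N, or if a joint passes its speed limit or range.

### The arm

A 6-joint arm with a two-finger parallel gripper is mounted at the origin on the work surface. World frame = base frame: x ahead of the robot, y to its left, z up, the work surface at z = 0. Lengths are in m, angles in degrees, forces in N, time in s.
With the tool pointing down it reaches from about 0.375 to 0.9 m from the base axis. Payload 3.1 kg.
Tool frame: the origin (TCP) lies on the centre line of the jaws, within the pads' length; the fingertips stand finger_overhang ahead of it and the grasp point (between the pads) lies 5 mm behind it (finger_overhang is the distance from the TCP to the fingertips, in m); z points along the fingers, y is the line along which they close (so a half turn about z gives the same grasp; the last joint's range is limited). The gripper opens to 87 mm and grips with 3 to 60 N. Pads are 19 mm wide; open, the fingers measure 117 mm over their backs; the gripper's body (75 mm by 190 mm) begins 51 mm behind the grasp point.
Start: joints at [62.653, 30.224, 82.088, -0, 67.689, -10.227], TCP at [0.184, 0.597, 0.237] pointing down, gripper open.
Joint ranges: [-176.69, 176.69], [-43.24, 126.21], [12.49, 139.97], [-82, 262], [0, 151.66], [-163.58, 163.58]. Speed limits (degrees/s): [159.86, 159.86, 180, 180, 180, 180].

### API

Orientations are given as a 3x3 rotation matrix whose columns are the frame's x, y, z axes.
In Python, from rig import read_state, capture, calibration, hand_in, finger_overhang gives the robot as it stands.
- The arm moves only by the tool send_rows, never from a script. Its argument "plan" is a list of rows, each a list of 5 numbers: the closure in counts, from 0 (fully open) to 255 (shut), then the shift along the tool's x, y, z in m, then the turn about the tool's z in rad. A call has 1 to 20 rows; each row shifts and turns the commanded pose from where the row before left it, along the tool's axes as they then stand; what a row does not reach is not made up. A row lasts 1/12 s, in which the tool goes at most 41.7 mm and 7.16 degrees, less where a joint would pass 70% of its speed; a pose out of reach is approached as far as the arm can. A call is refused whole if a number of a shift passes 0.0417 or a number of a turn 0.125, either way. A call with a gripper value outside its range is refused whole. The fingers move at their own pace and stop on an object; the grip force is fixed at half the most. Time passes only in rows, so rows that do not move let the fingers close. It gives the time, the measured TCP pose, the force, the opening and the grip force at its end, in the units of the state.
- read_state(): the state, without advancing time (a new reading comes with each control period).
- capture(name): name is "side" or "top"; returns (picture, depth): 400x640x3 uint8, blue, green, red; 400x640 float32, m along the optical axis (not along the pixel's ray), 0 where there is no reading.
- calibration(name): a dict with "fx", "fy", "cx", "cy" (pixels), "xyz" and "rotation" of the camera in the world. Camera axes: x right, y down, z forward; pixel columns grow to the right and rows downward; lengths in m; the calibration is good to about 2 mm. A picture is of the moment at which its call begins. calibration takes no time and is no camera call.
- hand_in(): hands the job in; it is judged then, once.
The state is a dict: "time_s": time; "joint_positions": joint angles; "qvel": joint speeds; "tau": joint torques, N m; "position": TCP position; "tcp_rot": TCP orientation; "force": force on the tool from outside, world axes, zero at the start; "moment": the same for the moment, N m; "opening": opening from 0.0 (shut) to 1.0 (fully open); "grasp_force": force on a finger pad.
Only numpy, scipy, OpenCV 4.12 (cv2) and the standard library are available. Lean on these libraries where they do the work, as an engineer would, in place of code of your own. Each camera call takes 0.05 s, during which the arm holds its last target. There are 200 camera calls.

## Working session

There is one attempt and no reset: what is moved stays moved. The work goes in short steps, Python scripts to look and compute and a tool call to move; the robot and the scene stay as the last step left them, time stands still between calls to the robot, and variables do not carry over. Pictures are saved under pics/ and viewed, at most 10 in all, crops included, and the job is handed in when it is done.

Besides the shell and the picture viewer there is one more tool, called as name(argument=value, ...) on one line, values as JSON. send_rows: Moves the arm, as the interface text tells. Its arguments: {"type":"object","properties":{"plan":{"type":"array","items":{"type":"array","items":{"type":"number"}}}},"required":["plan"]}

```bash
mkdir -p pics; python3 - <<'E'
from rig import *
import cv2,numpy as np
for n in("top","side"):
    p,d=capture(n);cv2.imwrite(f"pics/{n}0.png",p);np.save(f"{n}0.npy",d);print(n,calibration(n))
s=read_state();print(s);print(finger_overhang() if callable(finger_overhang) else finger_overhang)
E
```

```text
top {'fx': 428.31199257398686, 'fy': 428.31199257398686, 'cx': 320.34334367157345, 'cy': 186.39426640020926, 'xyz': array([0.41270552, 0.1196475 , 1.38681455]), 'rotation': array([[-0.02394048, -0.99684356,  0.07569522],
       [-0.99965628,  0.0246797 ,  0.00884532],
       [-0.01068554, -0.07545744, -0.99709177]])}
side {'fx': 365.0912975845137, 'fy': 365.0912975845137, 'cx': 321.66074497385074, 'cy': 198.70219947555935, 'xyz': array([ 0.21351431, -0.6337083 ,  0.74632575]), 'rotation': array([[ 0.91442207, -0.2576246 ,  0.31218879],
       [-0.40405542, -0.53544551,  0.74164501],
       [-0.02390591, -0.80431814, -0.59371781]])}
{'time_s': 0.1, 'joint_positions': array([ 6.26534396e+01,  3.02742143e+01,  8.21463050e+01, -1.14244984e-03,
        6.76892094e+01, -1.02277584e+01]), 'qvel': array([ 0.07718795, -0.17064539, -0.11100934,  0.01181619, -0.05455337,
        0.00615488]), 'tau': array([-1.08322936e-03, -4.40989494e+01, -1.77149642e+01,  6.34173467e-02,
        5.34035743e-02, -5.50318737e-05]), 'position': array([0.18366997, 0.59676841, 0.2356785 ]), 'tcp_rot': array([[-9.55698566e-01,  2.94345893e-01, -8.63369144e-04],
       [ 2.94346983e-01,  9.55697092e-01, -1.70957367e-03],
       [ 3.21913389e-04, -1.88796721e-03, -9.99998166e-01]]), 'force': array([-0.33379705,  0.0403159 , -0.57833207]), 'moment': array([0.00467781, 0.00314419, 0.02316919]), 'grasp_force': 0.0, 'opening': 1.001735053115287}
0.014
```

View pics/top0.png

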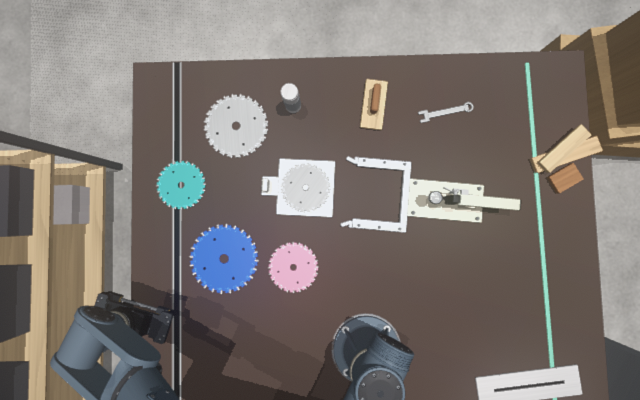

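View pics/side0.png

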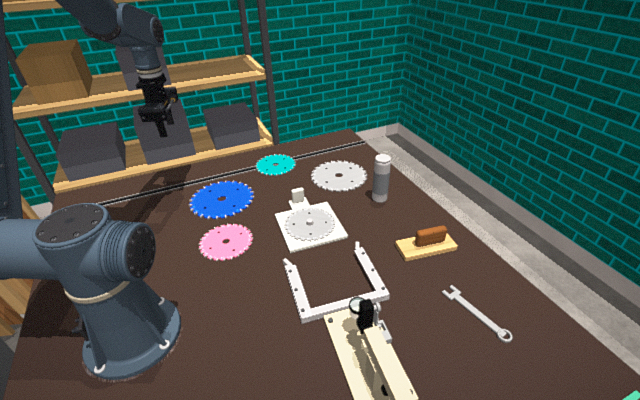

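The top view shows the carrier with the grey blade at about (305,187) and its handle at (265,185). The bay's U runs from (345,160) to (410,230), and the loupe grip is near (450,197). The bystanders are away from the path.

```bash
cat > h.py <<'E'
import cv2,numpy as np
from rig import *
def cast(n,px,z):
    c=calibration(n);px=np.atleast_2d(np.asarray(px,float))
    r=np.c_[(px[:,0]-c['cx'])/c['fx'],(px[:,1]-c['cy'])/c['fy'],np.ones(len(px))]@c['rotation'].T
    return c['xyz']+r*((z-c['xyz'][2])/r[:,2])[:,None]
def project(n,P):
    c=calibration(n);q=(np.atleast_2d(P)-c['xyz'])@c['rotation']
    return np.c_[q[:,0]/q[:,2]*c['fx']+c['cx'],q[:,1]/q[:,2]*c['fy']+c['cy']]
def crossing(v,t):
    # subpixel indices at which the 1-D profile crosses t
    s=np.where((v[:-1]-t)*(v[1:]-t)<0)[0]
    return s+(t-v[s])/(v[s+1]-v[s])
E
python3 - <<'E'
from h import *
p=cv2.imread("pics/top0.png");g=p.min(2).astype(float)
t=110
up=[];lo=[];en=[]
for c in range(362,398):
    x=crossing(g[:,c],t); a=x[(x>150)&(x<195)]; b=x[(x>200)&(x<240)]
    up.append((c,a.max()) if len(a) else (c,np.nan)); lo.append((c,b.min()) if len(b) else (c,np.nan))
for r in range(176,218):
    x=crossing(g[r],t); x=x[(x>370)&(x<415)]
    if len(x): en.append((x.min(),r))
def line(P,z):
    P=np.array(P);P=P[~np.isnan(P).any(1)];W=cast("top",P,z)[:,:2]
    vx,vy,x,y=cv2.fitLine(W.astype(np.float32),cv2.DIST_HUBER,0,.001,.001).ravel()
    r=(W-[x,y])@[-vy,vx];print("line",np.degrees(np.arctan2(vy,vx)),x,y,"rms",r.std(),np.abs(r).max());return W
for P in(up,lo,en): line(P,.021)
# carrier
m=((g>125)).astype(np.uint8);m[:,:255]=0;m[:,340:]=0;m[:150]=0;m[225:]=0
m=cv2.morphologyEx(m,cv2.MORPH_CLOSE,np.ones((9,9)))
mo=cv2.morphologyEx(m,cv2.MORPH_OPEN,np.ones((25,25)))
c=max(cv2.findContours(mo,0,2)[0],key=cv2.contourArea)[:,0]
W=cast("top",c,.012)[:,:2].astype(np.float32);print("carrier",cv2.minAreaRect(W))
d=np.load("top0.npy");cal=calibration("top")
v,u=np.mgrid[0:400,0:640];Q=np.stack([(u-cal['cx'])/cal['fx']*d,(v-cal['cy'])/cal['fy']*d,d],-1)@cal['rotation'].T+cal['xyz']
hm=(Q[...,2]>.045)&(u>255)&(u<280)&(v>165)&(v<205)
print("handle top",hm.sum(),Q[hm].mean(0),Q[hm].min(0),Q[hm].max(0))
gm=(Q[...,2]>.12)&(u>410)&(u<480)&(v>170)&(v<220)
print("grip",gm.sum(),Q[gm].mean(0),Q[gm].min(0),Q[gm].max(0))
a=cv2.resize(p[145:240,250:530],None,fx=2.8,fy=2.8,interpolation=2)
b=cv2.imread("pics/side0.png")[180:400,270:420];b=cv2.resize(b,None,fx=1.5,fy=1.5)
o=np.zeros((600,800,3),np.uint8);o[:a.shape[0],:a.shape[1]]=a[:,:800];o[267:267+b.shape[0],:b.shape[1]]=b[:333]
cv2.imwrite("pics/crop0.png",o)
E
```

```text
line 83.44615 0.5695997 -0.07027569 rms 0.0003450266585930428 0.0006263273924941742
line 83.07792 0.40501642 -0.05976378 rms 0.0005066287970498875 0.0009568705834158508
line -6.729618 0.47849137 -0.12365748 rms 0.0004365143763392165 0.0008232622213455198
carrier ((0.5152141451835632, 0.18156501650810242), (0.18721218407154083, 0.18402118980884552), 88.49028778076172)
handle top 72 [0.51979788 0.29580199 0.11523433] [0.41270552 0.1196475  0.04567131] [0.54417135 0.31337434 1.38681455]
grip 151 [ 0.46158611 -0.23159881  0.2277163 ] [ 0.41270552 -0.31798532  0.12064186] [0.4869406  0.1196475  1.38681455]
```

View pics/crop0.png

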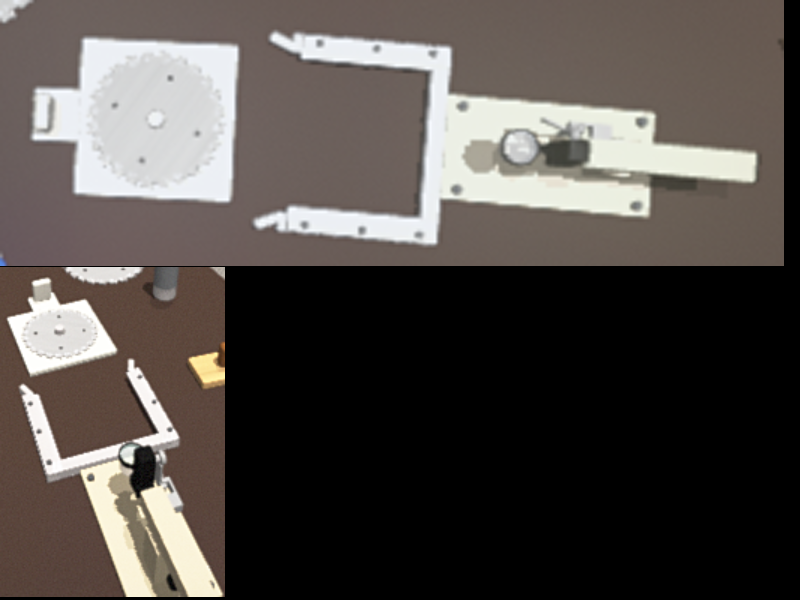

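The crop agrees with the measurements: carrier and bay are nearly in line, with the carrier turned about 5° relative to the stand. I'll turn the tool so the jaws close across the handle's 40 mm width, which keeps both fingers clear of the blade.

send_rows(plan=[[0, 0, 0, 0, 0.118], [0, 0, 0, 0, 0.118], [0, 0, 0, 0, 0.118], [0, 0, 0, 0, 0.118], [0, 0, 0, 0, 0.118], [0, 0, 0, 0, 0.118], [0, 0, 0, 0, 0.118], [0, 0, 0, 0, 0.118], [0, 0, 0, 0, 0.118], [0, 0, 0, 0, 0.118], [0, 0, 0, 0, 0.118], [0, -0.0235, 0.0285, 0, 0], [0, -0.0235, 0.0285, 0, 0], [0, -0.0235, 0.0285, 0, 0], [0, -0.0235, 0.0285, 0, 0], [0, -0.0235, 0.0285, 0, 0], [0, -0.0235, 0.0285, 0, 0], [0, -0.0235, 0.0285, 0, 0], [0, -0.0235, 0.0285, 0, 0], [0, 0, 0, 0, 0]])

```text
time_s: 1.77
position: [0.4123, 0.3995, 0.2363]
tcp_rot: [[0.032, 0.999, 0.003], [0.999, -0.032, -0.002], [-0.002, 0.003, -1.0]]
force: [0.5, -0.1, -1.0]
opening: 0.999
grasp_force: 0.0
```

```bash
cat >> h.py <<'E'
EY=np.radians(-6.74);O=np.array([.49064,-.03683])
def st(P,o=None): # world xy -> stand xy
    c,s=np.cos(EY),np.sin(EY);return (np.atleast_2d(P)[:,:2]-O)@np.array([[c,-s],[s,c]])
def cloud(n):
    p,d=capture(n);c=calibration(n);v,u=np.mgrid[0:400,0:640]
    Q=np.stack([(u-c['cx'])/c['fx']*d,(v-c['cy'])/c['fy']*d,d],-1)@c['rotation'].T+c['xyz'];Q[d<=0]=np.nan
    return p,d,Q
def tool(): 
    s=read_state();R=s['tcp_rot'];print("t",s['time_s'],"tcp",s['position'].round(4),"yaw y",np.degrees(np.arctan2(R[1,1],R[0,1])).round(2),"F",s['force'].round(1),"op",round(s['opening'],3),s['grasp_force'],"j",s['joint_positions'].round(0));return s
E
python3 - <<'E'
from h import *
tool()
d=np.load("top0.npy");c=calibration("top");v,u=np.mgrid[0:400,0:640]
Q=np.stack([(u-c['cx'])/c['fx']*d,(v-c['cy'])/c['fy']*d,d],-1)@c['rotation'].T+c['xyz'];Q[d<=0]=np.nan
def box(x0,x1,y0,y1,z0,z1): 
    q=Q.reshape(-1,3);q=q[(q>[x0,y0,z0]).all(1)&(q<[x1,y1,z1]).all(1)];print(len(q));return q
h=box(.45,.6,.26,.35,.055,.07);print("handle",h.mean(0),cv2.minAreaRect(h[:,:2].astype(np.float32)))
g=box(.42,.53,-.32,-.19,.15,.18);print("grip",g.mean(0),st(g.mean(0)),cv2.minAreaRect(g[:,:2].astype(np.float32)))
b=box(.35,.6,-.5,-.26,.10,.135);print("sleeve",b.mean(0),cv2.minAreaRect(b[:,:2].astype(np.float32)),st(b.mean(0)))
E
```

```text
t 1.7667 tcp [0.4123 0.3995 0.2363] yaw y -1.84 F [ 0.5 -0.1 -1. ] op 0.999 0.0 j [33. 26. 90. -0. 64. 35.]
62
handle [0.52435948 0.30408908 0.06089332] ((0.5252757668495178, 0.3050674796104431), (0.016419904306530952, 0.03775743395090103), 89.38606262207031)
98
grip [ 0.46468782 -0.25473138  0.16263903] [[-1.99025169e-04 -2.19441306e-01]] ((0.46808481216430664, -0.2555115818977356), (0.022773170843720436, 0.03737647086381912), 83.6079330444336)
690
sleeve [ 0.45343098 -0.36329727  0.114247  ] ((0.4608611762523651, -0.3597763478755951), (0.2016642689704895, 0.048104625195264816), 83.79917907714844) [[ 0.00136366 -0.32857805]]
```

```bash
python3 - <<'E'
from h import *
p=cv2.imread("pics/top0.png");g=p.min(2).astype(float);t=120
E={'T':[],'B':[],'L':[],'R':[]}
for c in range(284,330):
    x=crossing(g[:,c],t);x=x[(x>150)&(x<225)];E['T'].append((c,x.min()));E['B'].append((c,x.max()))
for r in list(range(164,173))+list(range(200,211))+list(range(173,200)):
    x=crossing(g[r],t);x=x[(x>258)&(x<342)];E['R'].append((x.max(),r))
    if r<172 or r>198:E['L'].append((x.min(),r))
for k,P in E.items():
    W=cast("top",P,.012)[:,:2];vx,vy,x,y=cv2.fitLine(W.astype(np.float32),cv2.DIST_HUBER,0,.001,.001).ravel()
    print(k,np.degrees(np.arctan2(vy,vx)).round(2),x.round(4),y.round(4),((W-[x,y])@[-vy,vx]).std().round(5))
E
```

```text
T 85.71 0.6087 0.1816 0.00045
B 85.84 0.423 0.1772 0.00047
L -4.16 0.523 0.2731 0.00027
R -4.29 0.5387 0.0861 0.00034
```

send_rows(plan=[[0, 0, 0, 0, 0.0415], [0, -0.0285, 0.0398, 0, 0], [0, -0.0285, 0.0398, 0, 0], [0, -0.0285, 0.0398, 0, 0], [0, 0, 0, 0.03, 0], [0, 0, 0, 0.03, 0], [0, 0, 0, 0.03, 0], [0, 0, 0, 0.03, 0], [0, 0, 0, 0, 0], [0, 0, 0, 0, 0]])

```text
time_s: 2.6
position: [0.5019, 0.3236, 0.1149]
tcp_rot: [[0.067, 0.998, -0.005], [0.998, -0.067, -0.002], [-0.002, -0.005, -1.0]]
force: [0.5, 0.3, 0.5]
opening: 0.995
grasp_force: 0.0
```

```bash
python3 - <<'E'
from h import *
tool()
p,d,Q=cloud("side");cv2.imwrite("pics/s1.png",cv2.resize(p[100:280,220:400],None,fx=3,fy=3))
E
```

```text
t 2.6 tcp [0.5019 0.3236 0.1149] yaw y -3.86 F [0.5 0.3 0.5] op 0.995 0.0 j [22. 37. 92.  0. 51. 26.]
```

View pics/s1.png

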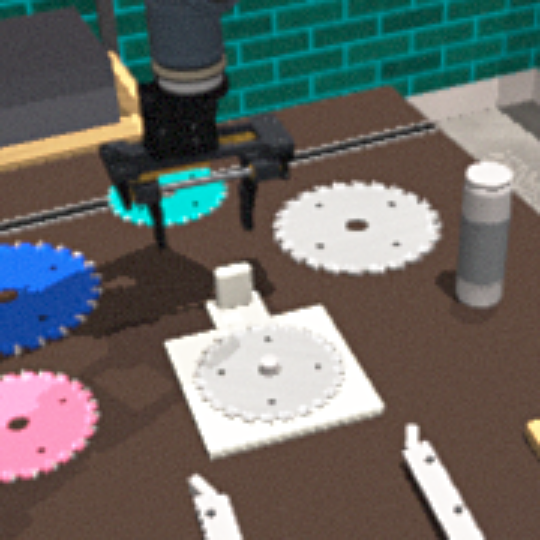

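The picture shows the jaws straddling the handle at about (233,285), still about 29 mm short. The fast rows fell short, so I'll use smaller steps.

send_rows(plan=[[0, -0.0083, 0.0122, 0, 0.006], [0, -0.0083, 0.0123, 0, 0], [0, 0, 0, 0.016, 0], [0, 0, 0, 0.016, 0], [0, 0, 0, 0.016, 0], [0, 0, 0, 0.016, 0], [0, 0, 0, 0.016, 0], [0, 0, 0, 0, 0], [0, 0, 0, 0, 0]])

```text
time_s: 3.4
position: [0.5283, 0.3051, 0.0373]
tcp_rot: [[0.074, 0.997, 0.001], [0.997, -0.074, 0.0], [0.0, 0.001, -1.0]]
force: [-0.2, -0.1, 0.0]
opening: 1.0
grasp_force: 0.0
```

send_rows(plan=[[0, 0, -0.003, 0.002, 0], [0, 0, 0, 0, 0], [120, 0, 0, 0, 0], [160, 0, 0, 0, 0], [255, 0, 0, 0, 0], [255, 0, 0, 0, 0], [255, 0, 0, 0, 0], [255, 0, 0, 0, 0], [255, 0, 0, 0, 0], [255, 0, 0, 0, 0]])

```text
time_s: 4.23
position: [0.5237, 0.3059, 0.0345]
tcp_rot: [[0.073, 0.997, -0.0], [0.997, -0.073, -0.0], [-0.0, -0.0, -1.0]]
force: [0.7, -0.0, -0.8]
opening: 0.481
grasp_force: 0.0
```

send_rows(plan=[[255, 0, 0, 0, 0], [255, 0, 0, 0, 0], [255, 0, 0, 0, 0]])

```text
time_s: 4.48
position: [0.5238, 0.3059, 0.0345]
tcp_rot: [[0.073, 0.997, 0.0], [0.997, -0.073, 0.0], [0.0, 0.0, -1.0]]
force: [0.3, -0.5, -0.1]
opening: 0.456
grasp_force: 30.0
```

```bash
python3 - <<'E'
from h import *
s=tool();print(st(s['position']))
E
```

```text
t 4.4833 tcp [0.5238 0.3059 0.0345] yaw y -4.2 F [ 0.3 -0.5 -0.1] op 0.456 30.000397455878556 j [20. 45. 92. -0. 43. 24.]
[[-0.00730333  0.34427933]]
```

send_rows(plan=[[255, 0, 0, 0, 0.015], [255, 0, 0, 0, 0.015], [255, 0, 0, 0, 0.0143], [255, 0, 0.0035, 0, 0], [255, 0, 0.0035, 0, 0], [255, -0.006, 0, 0, 0], [255, -0.006, 0, 0, 0], [255, 0, 0, 0, 0], [255, 0, 0, 0, 0], [255, 0, 0, 0, 0]])

```text
time_s: 5.32
position: [0.5291, 0.2924, 0.0345]
tcp_rot: [[0.118, 0.993, -0.001], [0.993, -0.118, -0.001], [-0.001, -0.001, -1.0]]
force: [-1.0, -1.6, -0.4]
opening: 0.455
grasp_force: 30.0
```

```bash
cat > car.py <<'E'
from h import *
def carrier(name):
    p,d=capture("top");cv2.imwrite(name,p);g=p.min(2).astype(float);t=120
    s=tool();print("tcp stand",st(s['position']).round(4))
    # carrier seen by its side edges and leading edge, in pixels near the predicted place
    R=s['tcp_rot'];ey=R[:2,0];ex=R[:2,1];c=s['position'][:2]-.125*ey
    def edge(a,b,n):
        P=[]
        for k in np.linspace(-.06,.06,25):
            q=[c+ex*u+ey*v for u,v in ((a(w,k),b(w,k)) for w in np.linspace(-.015,.015,61))]
            px=project("top",np.c_[np.array(q),np.full(61,.012)]).astype(np.float32)
            v=cv2.remap(g.astype(np.float32),px[:,0].reshape(-1,1),px[:,1].reshape(-1,1),cv2.INTER_LINEAR).ravel()
            x=crossing(v,t)
            if len(x)==1:
                w=-.015+x[0]*.0005;P.append((a(w,k),b(w,k)))
        if len(P)<8:print(n,"few",len(P));return
        P=np.array(P);W=c+P[:,:1]*ex+P[:,1:]*ey;S=st(W)
        vx,vy,x,y=cv2.fitLine(S.astype(np.float32),cv2.DIST_HUBER,0,.001,.001).ravel()
        print(n,len(P),"ang",np.degrees(np.arctan2(vy,vx)).round(2),"at",x.round(4),y.round(4))
    edge(lambda w,k:.09+w,lambda w,k:k,"+x");edge(lambda w,k:-.09+w,lambda w,k:k,"-x");edge(lambda w,k:k,lambda w,k:-.09+w,"front")
E
python3 -c "
from car import *
carrier('pics/c1.png')"
```

```text
t 5.3667 tcp [0.529  0.2924 0.0345] yaw y -6.76 F [-0.6 -2.2 -0.7] op 0.456 30.000754580833018 j [18. 45. 93. -0. 43. 25.]
tcp stand [[-0.0005  0.3315]]
+x 25 ang 89.96 at 0.0929 0.2224
-x 25 ang 89.94 at -0.0915 0.2065
front 25 ang 0.04 at 0.0079 0.1133
```

send_rows(plan=[[255, -0.01, -0.0005, 0, 0], [255, -0.01, 0, 0, 0], [255, -0.01, 0, 0, 0], [255, -0.01, 0, 0, 0], [255, -0.01, 0, 0, 0], [255, -0.01, 0, 0, 0], [255, -0.01, 0, 0, 0], [255, -0.01, 0, 0, 0], [255, -0.01, 0, 0, 0], [255, -0.01, 0, 0, 0], [255, -0.01, 0, 0, 0], [255, -0.01, 0, 0, 0]])

```text
time_s: 6.37
position: [0.5145, 0.173, 0.0345]
tcp_rot: [[0.118, 0.993, -0.0], [0.993, -0.118, -0.0], [-0.0, -0.0, -1.0]]
force: [0.9, 2.6, -3.2]
opening: 0.451
grasp_force: 30.0
```

```bash
python3 - <<'E'
from h import *
s=tool();print(st(s['position']))
E
```

```text
t 6.3667 tcp [0.5145 0.173  0.0345] yaw y -6.75 F [ 0.9  2.6 -3.2] op 0.451 29.99976072460413 j [  7.  42. 102.  -0.  36.  14.]
[[-0.00097561  0.21115953]]
```

send_rows(plan=[[255, -0.008, 0, 0, 0], [255, -0.008, 0, 0, 0], [255, -0.008, 0, 0, 0], [255, -0.008, 0, 0, 0], [255, -0.008, 0, 0, 0], [255, -0.008, 0, 0, 0], [255, -0.008, 0, 0, 0], [255, -0.008, 0, 0, 0], [255, -0.008, 0, 0, 0], [255, -0.004, 0, 0, 0], [255, 0, 0, 0, 0]])

```text
time_s: 7.28
position: [0.5056, 0.0972, 0.0345]
tcp_rot: [[0.118, 0.993, -0.001], [0.993, -0.118, -0.001], [-0.001, -0.0, -1.0]]
force: [0.2, -2.0, -5.2]
opening: 0.456
grasp_force: 30.0
```

```bash
python3 - <<'E'
from h import *
s=tool();print(st(s['position']))
E
```

```text
t 7.2833 tcp [0.5056 0.0972 0.0345] yaw y -6.78 F [ 0.2 -2.  -5.2] op 0.456 29.99956566374749 j [ -2.  41. 106.  -0.  33.   5.]
[[-0.00091033  0.13481898]]
```

send_rows(plan=[[255, -0.002, 0, 0, 0], [255, -0.002, 0, 0, 0], [255, -0.002, 0, 0, 0], [255, -0.0015, 0, 0, 0], [255, 0, 0, 0, 0]])

```text
time_s: 7.7
position: [0.5048, 0.0911, 0.0345]
tcp_rot: [[0.117, 0.993, -0.0], [0.993, -0.117, -0.0], [-0.0, -0.0, -1.0]]
force: [-0.0, 1.4, -3.8]
opening: 0.459
grasp_force: 30.0
```

send_rows(plan=[[255, -0.001, 0, 0, 0], [255, -0.001, 0, 0, 0], [255, 0, 0, 0, 0]])

```text
time_s: 7.95
position: [0.5046, 0.0891, 0.0345]
tcp_rot: [[0.117, 0.993, -0.0], [0.993, -0.117, -0.0], [-0.0, -0.0, -1.0]]
force: [-0.5, 1.4, -4.9]
opening: 0.456
grasp_force: 30.0
```

send_rows(plan=[[255, -0.001, 0, 0, 0], [255, -0.001, 0, 0, 0], [255, 0, 0, 0, 0]])

```text
time_s: 8.2
position: [0.5042, 0.0872, 0.0346]
tcp_rot: [[0.117, 0.993, -0.0], [0.993, -0.117, 0.0], [0.0, -0.0, -1.0]]
force: [0.1, 3.0, -3.0]
opening: 0.458
grasp_force: 30.0
```

send_rows(plan=[[255, -0.001, 0, 0, 0], [255, 0, 0, 0, 0]])

```text
time_s: 8.37
position: [0.504, 0.0871, 0.0347]
tcp_rot: [[0.117, 0.993, -0.0], [0.993, -0.117, 0.001], [0.001, -0.0, -1.0]]
force: [-0.2, 7.4, -2.8]
opening: 0.454
grasp_force: 30.0
```

send_rows(plan=[[255, -0.001, 0, 0, 0], [255, 0, 0, 0, 0]])

```text
time_s: 8.53
position: [0.504, 0.087, 0.0348]
tcp_rot: [[0.118, 0.993, 0.0], [0.993, -0.118, 0.002], [0.002, 0.0, -1.0]]
force: [0.9, 13.2, -1.2]
opening: 0.458
grasp_force: 30.0
```

```bash
python3 - <<'E'
from h import *
s=tool();print(st(s['position']))
p,d=capture("top");cv2.imwrite("pics/c2.png",cv2.resize(p[130:260,270:530],None,fx=3,fy=3))
E
```

```text
t 8.5333 tcp [0.504  0.087  0.0348] yaw y -6.76 F [ 0.9 13.2 -1.2] op 0.458 30.011052042245865 j [ -3.  41. 107.   0.  32.   4.]
[[-0.00123589  0.12456382]]
```

View pics/c2.png

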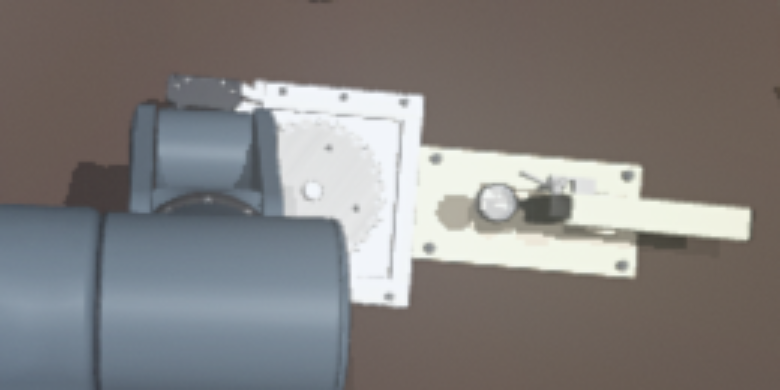

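The carrier is home: the motion stopped at stand y = 124.6 mm with 13 N of reaction, and the blade sits on its pin at about (313,190) in the picture. I'll release and lift.

send_rows(plan=[[255, 0.0015, 0, 0, 0], [0, 0, 0, 0, 0], [0, 0, 0, 0, 0], [0, 0, 0, 0, 0], [0, 0, 0, 0, 0], [0, 0, 0, -0.01, 0], [0, 0, 0, -0.024, 0], [0, 0, 0, -0.024, 0], [0, 0, 0, -0.024, 0], [0, 0, 0, -0.024, 0], [0, 0, 0, -0.024, 0], [0, 0, 0, -0.024, 0], [0, 0, 0, -0.024, 0], [0, 0, 0, -0.024, 0], [0, 0, 0, -0.01, 0], [0, 0, 0, 0, 0]])

```text
time_s: 9.92
position: [0.506, 0.0865, 0.2502]
tcp_rot: [[0.118, 0.993, 0.007], [0.993, -0.118, -0.0], [0.0, 0.007, -1.0]]
force: [0.6, -0.4, -0.2]
opening: 1.004
grasp_force: 0.0
```

```bash
python3 - <<'E'
from h import *
s=tool();print(st(s['position']))
for n in("side","top"):
    p,d,Q=cloud(n);q=Q.reshape(-1,3)
    S=np.c_[st(q),q[:,2]]
    b=(np.abs(S[:,0])<.04)&(S[:,1]>-.25)&(S[:,1]<-.19)
    for z0,z1 in((.16,.172),(.14,.158)):
        k=S[b&(S[:,2]>z0)&(S[:,2]<z1)];print(n,z0,len(k),k.mean(0).round(4),np.percentile(k,[3,97],axis=0).round(4).tolist())
    hb=S[(np.abs(S[:,0])<.04)&(S[:,1]>.1)&(S[:,1]<.16)&(S[:,2]>.055)&(S[:,2]<.07)]
    if len(hb):print("handle",len(hb),hb.mean(0).round(4))
E
```

```text
t 9.9167 tcp [0.506  0.0865 0.2502] yaw y -6.76 F [ 0.6 -0.4 -0.2] op 1.004 0.0 j [-3. 20. 97. -0. 62.  4.]
[[0.00075383 0.12422908]]
side 0.16 143 [-0.0066 -0.223   0.165 ] [[-0.0173, -0.2324, 0.1608], [0.0047, -0.2106, 0.1674]]
side 0.14 149 [ 0.0015 -0.2271  0.1498] [[-0.0177, -0.2334, 0.1409], [0.0201, -0.2144, 0.1575]]
handle 69 [-0.0052  0.1213  0.0606]
top 0.16 70 [-0.0034 -0.22    0.1657] [[-0.0142, -0.231, 0.1613], [0.0071, -0.2099, 0.1694]]
top 0.14 44 [ 0.0055 -0.2171  0.1495] [[-0.0154, -0.2297, 0.141], [0.0214, -0.2088, 0.1568]]
```

send_rows(plan=[[0, -0.023, 0, 0, 0], [0, -0.023, 0, 0, 0], [0, -0.023, 0, 0, 0], [0, -0.023, 0, 0, 0], [0, -0.023, 0, 0, 0], [0, -0.023, 0, 0, 0], [0, -0.023, 0, 0, 0], [0, -0.023, 0, 0, 0], [0, -0.023, 0, 0, 0], [0, -0.023, 0, 0, 0], [0, -0.023, 0, 0, 0], [0, -0.023, 0, 0, 0], [0, -0.023, 0, 0, 0], [0, -0.023, 0, 0, 0], [0, -0.023, 0, 0, 0], [0, 0, 0, 0, 0], [0, 0, 0, 0, 0]])

```text
time_s: 11.43
position: [0.4628, -0.2563, 0.245]
tcp_rot: [[0.12, 0.993, -0.002], [0.993, -0.12, 0.002], [0.002, -0.003, -1.0]]
force: [0.8, 0.0, 0.1]
opening: 1.0
grasp_force: 0.0
```

```bash
python3 - <<'E'
from h import *
s=tool();print(st(s['position']))
p,d,Q=cloud("top")
g=p.min(2)
cv2.imwrite("pics/c3.png",cv2.resize(p[130:260,230:490],None,fx=3,fy=3))
E
```

```text
t 11.4333 tcp [ 0.4628 -0.2563  0.245 ] yaw y -6.9 F [0.8 0.  0.1] op 1.0 0.0 j [-41.  22.  95.   0.  63. -34.]
[[-0.00187583 -0.22122139]]
```

View pics/c3.png

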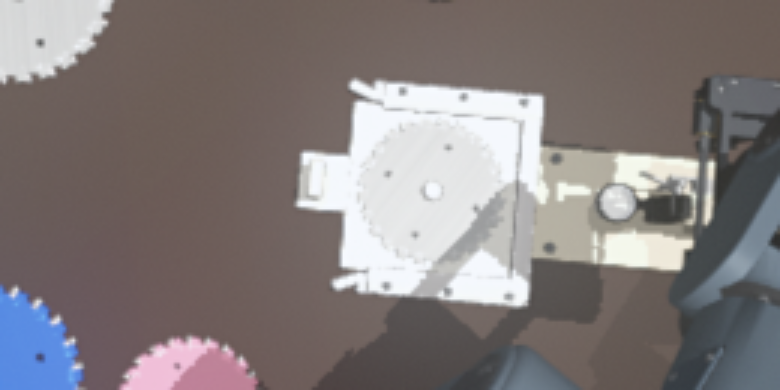

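The carrier looks home after release, with its front edge against the stop at about (520,200), and the blade still on its pin. I'll descend over the grip now.

send_rows(plan=[[0, 0.001, 0.003, 0, -0.002], [0, 0, 0, 0.015, 0], [0, 0, 0, 0.015, 0], [0, 0, 0, 0.015, 0], [0, 0, 0, 0, 0], [0, 0, 0, 0, 0]])

```text
time_s: 11.98
position: [0.4666, -0.2537, 0.2009]
tcp_rot: [[0.114, 0.993, -0.002], [0.993, -0.114, 0.002], [0.002, -0.002, -1.0]]
force: [-0.7, -0.6, 0.1]
opening: 1.0
grasp_force: 0.0
```

```bash
python3 - <<'E'
from h import *
s=tool();print(st(s['position']))
p=capture("top")[0];g=p.min(2).astype(np.float32)
ey=np.array([-np.sin(EY),np.cos(EY)]);ex=np.array([np.cos(EY),np.sin(EY)])
w=np.arange(.07,.11,.0005)
r=[]
for k in list(np.arange(-.075,-.035,.005))+list(np.arange(.04,.08,.005)):
    P=np.c_[O+k*ex+w[:,None]*ey,np.full(len(w),.012)];px=project("top",P).astype(np.float32)
    v=cv2.remap(g,px[:,:1].copy(),px[:,1:].copy(),1).ravel();x=crossing(v,120)
    r.append((round(k,3),(.07+x*.0005).round(4).tolist()))
print("rear edge",r)
E
```

```text
t 11.9833 tcp [ 0.4666 -0.2537  0.2009] yaw y -6.55 F [-0.7 -0.6  0.1] op 1.0 0.0 j [-41.  26.  98.   0.  57. -34.]
[[ 0.00162295 -0.21821102]]
rear edge [(np.float64(-0.075), [0.0924]), (np.float64(-0.07), [0.0927]), (np.float64(-0.065), [0.0924]), (np.float64(-0.06), [0.0914]), (np.float64(-0.055), [0.0914]), (np.float64(-0.05), [0.0916]), (np.float64(-0.045), [0.092]), (np.float64(-0.04), [0.0924]), (np.float64(0.04), [0.0929]), (np.float64(0.045), [0.0922]), (np.float64(0.05), [0.0916]), (np.float64(0.055), [0.0917]), (np.float64(0.06), [0.0918]), (np.float64(0.065), [0.0922]), (np.float64(0.07), [0.0925]), (np.float64(0.075), [0.0928])]
```

The rear edge is at about 0.092 m, or 0.090 m allowing for edge blur, so the carrier is home and square.

send_rows(plan=[[0, -0.0015, -0.0005, 0.012, 0.002], [0, 0, 0, 0.012, 0], [0, 0, 0, 0.012, 0], [0, 0, 0, 0.012, 0], [0, 0, 0, 0.011, 0], [0, 0, 0, 0, 0], [0, 0, 0, 0, 0]])

```text
time_s: 12.62
position: [0.4666, -0.2567, 0.1431]
tcp_rot: [[0.117, 0.993, 0.0], [0.993, -0.117, -0.0], [-0.0, 0.0, -1.0]]
force: [-0.6, -0.8, -0.1]
opening: 1.001
grasp_force: 0.0
```

```bash
python3 - <<'E'
from h import *
s=tool();print(st(s['position']))
E
```

```text
t 12.6167 tcp [ 0.4666 -0.2567  0.1431] yaw y -6.73 F [-0.6 -0.8 -0.1] op 1.001 0.0 j [-41.  31. 100.   0.  49. -34.]
[[ 0.00195536 -0.22116853]]
```

send_rows(plan=[[0, 0.001, -0.001, 0.001, 0], [120, 0, 0, 0, 0], [160, 0, 0, 0, 0], [255, 0, 0, 0, 0], [255, 0, 0, 0, 0], [255, 0, 0, 0, 0], [255, 0, 0, 0, 0], [255, 0, 0, 0, 0], [255, 0, 0, 0, 0], [255, 0, 0, 0, 0], [255, 0, 0, 0, 0], [255, 0, 0, 0, 0]])

```text
time_s: 13.62
position: [0.4643, -0.2555, 0.1416]
tcp_rot: [[0.117, 0.993, -0.002], [0.993, -0.117, 0.0], [-0.0, -0.002, -1.0]]
force: [-4.8, -0.1, 3.5]
opening: 0.35
grasp_force: 30.0
```

```bash
python3 - <<'E'
from h import *
s=tool();print(st(s['position']),s['opening']*87)
E
```

```text
t 13.6167 tcp [ 0.4643 -0.2555  0.1416] yaw y -6.71 F [-4.8 -0.1  3.5] op 0.35 30.02163260243833 j [-41.  31. 101.  -0.  48. -34.]
[[-0.00052129 -0.22027804]] 30.483991672644887
```

send_rows(plan=[[255, 0.004, 0, 0, 0], [255, 0.008, 0, 0, 0], [255, 0.008, 0, 0, 0], [255, 0, 0, 0, 0]])

```text
time_s: 13.95
position: [0.4665, -0.2361, 0.1416]
tcp_rot: [[0.116, 0.993, -0.002], [0.993, -0.116, -0.002], [-0.002, -0.002, -1.0]]
force: [-6.2, -4.0, 1.2]
opening: 0.355
grasp_force: 30.0
```

send_rows(plan=[[255, 0.0085, 0, 0, 0], [255, 0.0085, 0, 0, 0], [255, 0.0085, 0, 0, 0], [255, 0.0085, 0, 0, 0], [255, 0.0085, 0, 0, 0], [255, 0.0085, 0, 0, 0], [255, 0.0085, 0, 0, 0], [255, 0.0085, 0, 0, 0], [255, 0.0085, 0, 0, 0], [255, 0, 0, 0, 0], [255, 0, 0, 0, 0]])

```text
time_s: 14.87
position: [0.4753, -0.1605, 0.1416]
tcp_rot: [[0.115, 0.993, -0.003], [0.993, -0.115, -0.002], [-0.002, -0.002, -1.0]]
force: [-7.0, -5.3, 1.3]
opening: 0.357
grasp_force: 30.0
```

```bash
python3 - <<'E'
from h import *
s=tool();print(st(s['position']))
c=project("top",[[*(O-.24*np.array([.1174,.9931])),.108]])[0];print("mouth px",c)
x,y=c.astype(int)
a=capture("top")[0][y-25:y+25,x-40:x+30];a=cv2.resize(a,None,fx=8,fy=8,interpolation=2)
c=project("side",[[*(O-.24*np.array([.1174,.9931])),.108]])[0];print("side",c);x,y=c.astype(int)
b=capture("side")[0][max(0,y-55):y+35,x-50:x+50];b=cv2.resize(b,None,fx=2,fy=2,interpolation=2);print(a.shape,b.shape)
o=np.zeros((600,600,3),np.uint8);o[:400,:560]=a;o[400:400+b.shape[0],:b.shape[1]]=b;cv2.imwrite("pics/c4.png",o)
E
```

```text
t 14.8667 tcp [ 0.4753 -0.1605  0.1416] yaw y -6.62 F [-7.  -5.3  1.3] op 0.357 30.02272438723594 j [-31.  29. 105.  -0.  46. -25.]
[[-0.0006953  -0.12457382]]
mouth px [457.08114848 198.87067866]
side [371.19300488 328.7033632 ]
(400, 560, 3) (180, 200, 3)
```

View pics/c4.png

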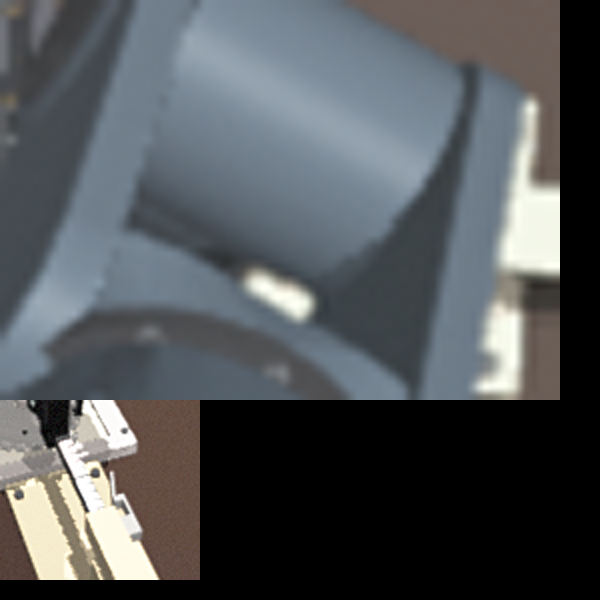

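The top view of the scale is hidden by the wrist, but the side view shows it between the grip and the sleeve mouth. By TCP travel the arm is out about 96 mm, so I'll add the remainder and read the scale.

send_rows(plan=[[255, 0.0022, 0, 0, 0], [255, 0.0021, 0, 0, 0], [255, 0, 0, 0, 0], [255, 0, 0, 0, 0]])

```text
time_s: 15.3
position: [0.4758, -0.1566, 0.1415]
tcp_rot: [[0.116, 0.993, -0.003], [0.993, -0.116, -0.002], [-0.002, -0.002, -1.0]]
force: [-7.4, -4.2, 2.0]
opening: 0.357
grasp_force: 30.0
```

```bash
python3 - <<'E'
from h import *
s=tool();print(st(s['position']))
f=np.mean([capture("side")[0].astype(float) for _ in range(6)],0).astype(np.uint8)
cv2.imwrite("pics/raw5.png",f)
cv2.imwrite("pics/c5.png",cv2.resize(f[282:352,335:395],None,fx=8.5,fy=8.5,interpolation=cv2.INTER_CUBIC))
# rectified along the bar axis, top of bar z=.108: profile vs stand y
w=np.arange(-.26,-.14,.0005);ey=np.array([-np.sin(EY),np.cos(EY)]);ex=np.array([np.cos(EY),np.sin(EY)])
S=[]
for k in np.arange(-.012,.0121,.001):
    P=np.c_[O+k*ex+w[:,None]*ey,np.full(len(w),.108)];px=project("side",P).astype(np.float32)
    S.append(cv2.remap(f,px[:,:1].copy(),px[:,1:].copy(),cv2.INTER_CUBIC)[:,0].mean(1))
cv2.imwrite("pics/r5.png",cv2.resize(np.array(S).clip(0,255).astype(np.uint8),(720,200),interpolation=cv2.INTER_LINEAR))
E
```

```text
t 15.3 tcp [ 0.4758 -0.1566  0.1415] yaw y -6.65 F [-7.4 -4.2  2. ] op 0.357 30.02442714292556 j [-31.  29. 105.  -0.  46. -24.]
[[-0.00069738 -0.12071044]]
```

View pics/c5.png

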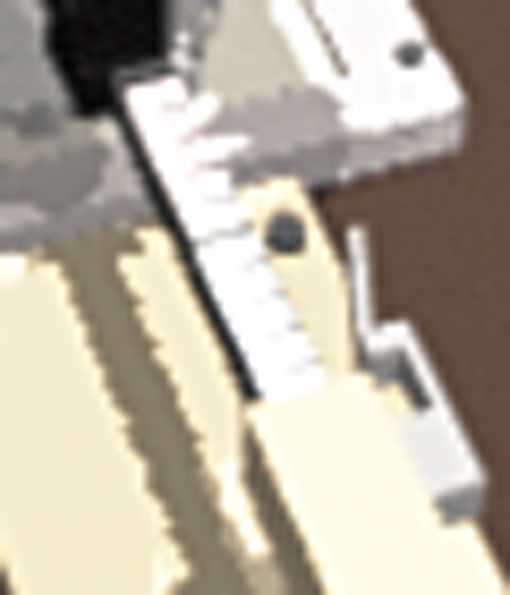

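View pics/r5.png

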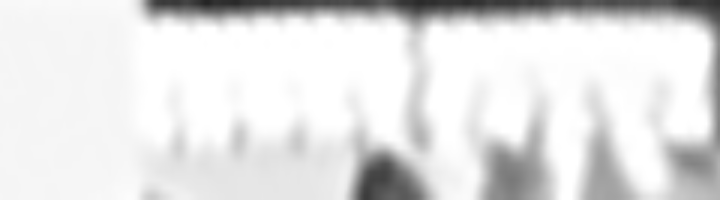

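In the rectified scale, the 50 mm bold line is at x ≈ 415 and the 60 to 90 mm ticks run down to x ≈ 180, about 59 px per 10 mm. That puts the 100 mm line at x ≈ 119. The sleeve mouth is at x ≈ 120, after allowing for the sleeve's top edge hiding about 4 mm of the bar. TCP travel also gives 99.6 mm, so the arm is at its mark and I'm handing in.

```bash
python3 -c "
from h import *
tool();print(hand_in())"
```

```text
t 15.6 tcp [ 0.4758 -0.1567  0.1416] yaw y -6.66 F [-6.3 -4.5  2.8] op 0.352 30.02482100855559 j [-31.  29. 105.  -0.  46. -24.]
the job is handed in; nothing more can be done
None
```

The job is handed in at 15.6 s: the carrier is fully home in the bay with the blade on its pin, and the gripper is holding the loupe arm at its 100 mm mark with the grip squeezed.

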